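Rake a heap of hardwood offcuts into an even layer on the drying tray

TASK

Draw the hand rake up out of its rack by the top of its handle and rake the heap of hardwood offcuts out into one even layer on the drying tray: all eight lying flat on the bed, none on top of another, and spread over its whole length so that none of the five sections between the dark lines is left bare (the middle of at least one offcut lies in each). Move the offcuts only with the rake, never with the gripper or the arm, and leave everything else on the bench where it is. When they are spread, stand the rake back in its slot, tines down and fully home, and let go.

Things in the scene. Friction and masses are not known exactly. Their poses are not given: they have to be found in the camera images.
- tray: Shallow plywood drying tray fixed on the bench. Origin: centre of its underside, on the bench; x across the bed, y along it, z up. The bed (inner floor) is 160 mm in x and 330 mm in y and lies 8 mm above the origin; walls 10 mm thick, tops 36 mm above the bench. Dark lines across the bed at y = -99, -33, 33 and 99 mm divide it into five equal sections of 66 mm.
- probe: Upright moisture probe fixed in the bed, 12 mm thick with a 15 mm wide cap, its top 64 mm above the bench, about 66 mm towards tray -x (14 mm from the wall nearest the robot). Origin: on its axis, at bench height.
- rack: Fixed wooden rack with one narrow upright slot, open at the top. Origin: centre of its underside, on the bench; the slot is centred on it, 74 mm long in rack x and 24 mm wide in rack y; slot floor 6 mm and rack top 115 mm above the bench. Outside 98 x 56 mm on a 120 x 110 mm foot. It may stand on either side of the tray.
- rake: Small hand rake standing tines down in the rack's slot, loose, 120 g, 170 mm tall. Origin: centre of the tips of the tines; z up along the handle. Four tines (each 9 mm in x, 12 mm in y, 30 mm long, 8 mm gaps) under a head bar 60 mm in x, 12 mm in y and 18 mm high; the flat handle above it, 34 mm in x and 14 mm thick in y, runs from z = 46 to z = 170 mm. Only its top 60 mm stand out of the slot. Rake x lies along the slot; the rake looks the same after a half turn.
- plane: Wooden bench plane on a cork board, 120 x 100 x 85 mm, fixed, on the other side of the tray from the rack (bystander). Origin: centre of its underside.
- glue_tin: Glue tin, 66 mm across, 85 mm high, loose bystander. Origin: centre of its underside.
- jar: Jar, 56 mm across, 80 mm high, loose bystander. Origin: centre of its underside.
- bowl: White bowl, 100 mm across, 50 mm high, loose bystander. Origin: centre of its underside.
- sanding_block: Cork sanding block 50 x 90 x 32 mm, loose bystander beyond the tray. Origin: centre of its underside.
- block0: Chunky reddish-brown hardwood offcut 30 x 28 x 26 mm (x, y, z), about 18 g, one of eight in the heap; at the start in the heap's lower layer. Origin: its centre, which is 13 to 15 mm above the bed when it lies flat on any face.
- block1: Chunky reddish-brown hardwood offcut 28 x 28 x 26 mm (x, y, z), about 18 g, one of eight in the heap; at the start in the heap's lower layer. Origin: its centre, which is 13 to 15 mm above the bed when it lies flat on any face.
- block2: Chunky reddish-brown hardwood offcut 29 x 26 x 26 mm (x, y, z), about 18 g, one of eight in the heap; at the start in the heap's lower layer. Origin: its centre, which is 13 to 15 mm above the bed when it lies flat on any face.
- block3: Chunky reddish-brown hardwood offcut 30 x 30 x 26 mm (x, y, z), about 18 g, one of eight in the heap; at the start in the heap's lower layer. Origin: its centre, which is 13 to 15 mm above the bed when it lies flat on any face.
- block4: Chunky reddish-brown hardwood offcut 28 x 30 x 26 mm (x, y, z), about 18 g, one of eight in the heap; at the start in the heap's lower layer. Origin: its centre, which is 13 to 15 mm above the bed when it lies flat on any face.
- block5: Chunky reddish-brown hardwood offcut 26 x 29 x 26 mm (x, y, z), about 18 g, one of eight in the heap; at the start in the heap's lower layer. Origin: its centre, which is 13 to 15 mm above the bed when it lies flat on any face.
- block6: Chunky reddish-brown hardwood offcut 30 x 27 x 26 mm (x, y, z), about 18 g, one of eight in the heap; at the start on top of the heap. Origin: its centre, which is 13 to 15 mm above the bed when it lies flat on any face.
- block7: Chunky reddish-brown hardwood offcut 28 x 29 x 26 mm (x, y, z), about 18 g, one of eight in the heap; at the start on top of the heap. Origin: its centre, which is 13 to 15 mm above the bed when it lies flat on any face.
Not all that is in view belongs to the job. Leave any red look-alike of the block7 alone.

How it is judged (in metres and radians):
On the way, in this order (a step that is already met when the one before it is completed fails the run):
1. the rake is drawn up clear of its slot (z of rake in the frame of rack above 0.118 m), for 0.1 s.
2. with the rake out of the rack, the offcuts lie at rest in one even layer: all flat on the bed, at least one in each section (x of block0 in the frame of tray between -0.08 and 0.08 m and y of block0 in the frame of tray between -0.165 and 0.165 m and z of each of block0, block1, block2, block3, block4, block5, block6, block7 in the frame of tray below 0.026 m and linear speed of each of block0, block1, block2, block3, block4, block5, block6, block7 below 0.03 m/s and x of block1 in the frame of tray between -0.08 and 0.08 m and y of block1 in the frame of tray between -0.165 and 0.165 m and x of block2 in the frame of tray between -0.08 and 0.08 m and y of block2 in the frame of tray between -0.165 and 0.165 m and x of block3 in the frame of tray between -0.08 and 0.08 m and y of block3 in the frame of tray between -0.165 and 0.165 m and x of block4 in the frame of tray between -0.08 and 0.08 m and y of block4 in the frame of tray between -0.165 and 0.165 m and x of block5 in the frame of tray between -0.08 and 0.08 m and y of block5 in the frame of tray between -0.165 and 0.165 m and x of block6 in the frame of tray between -0.08 and 0.08 m and y of block6 in the frame of tray between -0.165 and 0.165 m and x of block7 in the frame of tray between -0.08 and 0.08 m and y of block7 in the frame of tray between -0.165 and 0.165 m and (y of block0 in the frame of tray between -0.165 and -0.099 m or y of block1 in the frame of tray between -0.165 and -0.099 m or y of block2 in the frame of tray between -0.165 and -0.099 m or y of block3 in the frame of tray between -0.165 and -0.099 m or y of block4 in the frame of tray between -0.165 and -0.099 m or y of block5 in the frame of tray between -0.165 and -0.099 m or y of block6 in the frame of tray between -0.165 and -0.099 m or y of block7 in the frame of tray between -0.165 and -0.099 m) and (y of block0 in the frame of tray between -0.099 and -0.033 m or y of block1 in the frame of tray between -0.099 and -0.033 m or y of block2 in the frame of tray between -0.099 and -0.033 m or y of block3 in the frame of tray between -0.099 and -0.033 m or y of block4 in the frame of tray between -0.099 and -0.033 m or y of block5 in the frame of tray between -0.099 and -0.033 m or y of block6 in the frame of tray between -0.099 and -0.033 m or y of block7 in the frame of tray between -0.099 and -0.033 m) and (y of block0 in the frame of tray between -0.033 and 0.033 m or y of block1 in the frame of tray between -0.033 and 0.033 m or y of block2 in the frame of tray between -0.033 and 0.033 m or y of block3 in the frame of tray between -0.033 and 0.033 m or y of block4 in the frame of tray between -0.033 and 0.033 m or y of block5 in the frame of tray between -0.033 and 0.033 m or y of block6 in the frame of tray between -0.033 and 0.033 m or y of block7 in the frame of tray between -0.033 and 0.033 m) and (y of block0 in the frame of tray between 0.033 and 0.099 m or y of block1 in the frame of tray between 0.033 and 0.099 m or y of block2 in the frame of tray between 0.033 and 0.099 m or y of block3 in the frame of tray between 0.033 and 0.099 m or y of block4 in the frame of tray between 0.033 and 0.099 m or y of block5 in the frame of tray between 0.033 and 0.099 m or y of block6 in the frame of tray between 0.033 and 0.099 m or y of block7 in the frame of tray between 0.033 and 0.099 m) and (y of block0 in the frame of tray between 0.099 and 0.165 m or y of block1 in the frame of tray between 0.099 and 0.165 m or y of block2 in the frame of tray between 0.099 and 0.165 m or y of block3 in the frame of tray between 0.099 and 0.165 m or y of block4 in the frame of tray between 0.099 and 0.165 m or y of block5 in the frame of tray between 0.099 and 0.165 m or y of block6 in the frame of tray between 0.099 and 0.165 m or y of block7 in the frame of tray between 0.099 and 0.165 m) and height (world z) of rake above 0.004 m and horizontal distance between rake and rack above 0.06 m), for 0.2 s.
At the end, for the whole second after the job is handed in: All eight offcuts lie at rest inside the tray, centres at most 18 mm above the bed, at least one centre in each of the five sections (66 mm each); the rake stands released in the slot, upright within 0.2 rad, tips within 6 mm of the slot floor (x of block0 in the frame of tray between -0.08 and 0.08 m and y of block0 in the frame of tray between -0.165 and 0.165 m and z of each of block0, block1, block2, block3, block4, block5, block6, block7 in the frame of tray below 0.026 m and linear speed of each of block0, block1, block2, block3, block4, block5, block6, block7, rake below 0.03 m/s and x of block1 in the frame of tray between -0.08 and 0.08 m and y of block1 in the frame of tray between -0.165 and 0.165 m and x of block2 in the frame of tray between -0.08 and 0.08 m and y of block2 in the frame of tray between -0.165 and 0.165 m and x of block3 in the frame of tray between -0.08 and 0.08 m and y of block3 in the frame of tray between -0.165 and 0.165 m and x of block4 in the frame of tray between -0.08 and 0.08 m and y of block4 in the frame of tray between -0.165 and 0.165 m and x of block5 in the frame of tray between -0.08 and 0.08 m and y of block5 in the frame of tray between -0.165 and 0.165 m and x of block6 in the frame of tray between -0.08 and 0.08 m and y of block6 in the frame of tray between -0.165 and 0.165 m and x of block7 in the frame of tray between -0.08 and 0.08 m and y of block7 in the frame of tray between -0.165 and 0.165 m and (y of block0 in the frame of tray between -0.165 and -0.099 m or y of block1 in the frame of tray between -0.165 and -0.099 m or y of block2 in the frame of tray between -0.165 and -0.099 m or y of block3 in the frame of tray between -0.165 and -0.099 m or y of block4 in the frame of tray between -0.165 and -0.099 m or y of block5 in the frame of tray between -0.165 and -0.099 m or y of block6 in the frame of tray between -0.165 and -0.099 m or y of block7 in the frame of tray between -0.165 and -0.099 m) and (y of block0 in the frame of tray between -0.099 and -0.033 m or y of block1 in the frame of tray between -0.099 and -0.033 m or y of block2 in the frame of tray between -0.099 and -0.033 m or y of block3 in the frame of tray between -0.099 and -0.033 m or y of block4 in the frame of tray between -0.099 and -0.033 m or y of block5 in the frame of tray between -0.099 and -0.033 m or y of block6 in the frame of tray between -0.099 and -0.033 m or y of block7 in the frame of tray between -0.099 and -0.033 m) and (y of block0 in the frame of tray between -0.033 and 0.033 m or y of block1 in the frame of tray between -0.033 and 0.033 m or y of block2 in the frame of tray between -0.033 and 0.033 m or y of block3 in the frame of tray between -0.033 and 0.033 m or y of block4 in the frame of tray between -0.033 and 0.033 m or y of block5 in the frame of tray between -0.033 and 0.033 m or y of block6 in the frame of tray between -0.033 and 0.033 m or y of block7 in the frame of tray between -0.033 and 0.033 m) and (y of block0 in the frame of tray between 0.033 and 0.099 m or y of block1 in the frame of tray between 0.033 and 0.099 m or y of block2 in the frame of tray between 0.033 and 0.099 m or y of block3 in the frame of tray between 0.033 and 0.099 m or y of block4 in the frame of tray between 0.033 and 0.099 m or y of block5 in the frame of tray between 0.033 and 0.099 m or y of block6 in the frame of tray between 0.033 and 0.099 m or y of block7 in the frame of tray between 0.033 and 0.099 m) and (y of block0 in the frame of tray between 0.099 and 0.165 m or y of block1 in the frame of tray between 0.099 and 0.165 m or y of block2 in the frame of tray between 0.099 and 0.165 m or y of block3 in the frame of tray between 0.099 and 0.165 m or y of block4 in the frame of tray between 0.099 and 0.165 m or y of block5 in the frame of tray between 0.099 and 0.165 m or y of block6 in the frame of tray between 0.099 and 0.165 m or y of block7 in the frame of tray between 0.099 and 0.165 m) and z of rake in the frame of rack between 0 and 0.012 m and y of rake in the frame of rack between -0.016 and 0.016 m and x of rake in the frame of rack between -0.02 and 0.02 m and angle between rake's own z axis and vertical below 0.2 rad); the robot touches nothing.
It fails at once if the gripper or the arm touches an offcut (contact force between any of the fingers, the arm and block0 above 0.3 N or contact force between any of the fingers, the arm and block1 above 0.3 N or contact force between any of the fingers, the arm and block2 above 0.3 N or contact force between any of the fingers, the arm and block3 above 0.3 N or contact force between any of the fingers, the arm and block4 above 0.3 N or contact force between any of the fingers, the arm and block5 above 0.3 N or contact force between any of the fingers, the arm and block6 above 0.3 N or contact force between any of the fingers, the arm and block7 above 0.3 N).
It fails at once if a bystander is moved by more than 30 mm (distance of any of glue_tin, jar, bowl, sanding_block from where it was at the start of the episode above 0.03 m).
It also fails if it takes over 72 s, if anything falls off the work surface, if the arm or the gripper's body presses on something with over 40 N, if the wrist force passes 120 N, or if a joint passes its speed limit or range.

ROBOT

A 6-joint arm with a two-finger parallel gripper is mounted at the origin on the work surface. World frame = base frame: x ahead of the robot, y to its left, z up, the work surface at z = 0. Lengths are in m, angles in degrees, forces in N, time in s.
With the tool pointing down it reaches from about 0.325 to 0.9 m from the base axis. Payload 3.5 kg.
Tool frame: the origin (TCP) lies midway between the tips of the shut fingers; the grasp point (between the pads) lies 19 mm behind it (bot.grip_point_offset is the distance from the TCP to the grasp point, in m); x points along the fingers, z is the direction in which the jaws open and shut, and the axes are right-handed (so a half turn about x gives the same grasp; the last joint's range is limited). The gripper opens to 85 mm and grips with 20 to 120 N. Pads are 22 mm wide; open, the fingers measure 114 mm over their backs; the gripper's body (76 mm by 85 mm) begins 54 mm behind the grasp point. The pads swing forward as they close: fully open they stand 13 mm farther back than shut.
Start: joints at [67.815, 15.837, -1.513, 72.651, 0, 84.076], TCP at [0.175, 0.6, 0.231] pointing down, gripper open.
Joint ranges: [-178.77, 178.77], [-48.84, 107.48], [-61.69, 71.31], [-111.58, 123.2], [-90, 87.43], [-180, 180]. Speed limits (degrees/s): [147.25, 147.25, 180, 180, 180, 180].

INTERFACE

Orientations are given as [roll, pitch, yaw] about the fixed x, y, z axes, in that order (R = Rz(yaw) Ry(pitch) Rx(roll)).
In Python, from workcell import sense, grab_frame, camera_params, bot gives the robot as it stands.
- The arm moves only by the tool carry_out, never from a script. Its argument "commands" is one flat list of numbers, 6 for each row, row after row: the shift along the tool's x, y, z in units of 0.2 m (1.0 is 0.2 m), then the turn, a rotation vector about the tool's x, y, z in units of 45 degrees (1.0 is 45 degrees). A call has 1 to 8 rows; each row is the pose to reach, as a shift and turn from the pose measured when the call began, along the tool's axes at that moment; what a row does not reach only later rows make up. A row lasts 1/8 s, in which the tool goes at most 62.5 mm and 10.7 degrees, less where a joint would pass 70% of its speed; a pose out of reach is approached as far as the arm can. A call with a number of a shift or a turn outside -1 to 1 is refused whole. A call with a gripper value outside its range is refused whole. "hand" is the gripper command: -1 is fully open, 1 is shut, values between are in proportion, set as the call begins (left out, the last holds). The fingers move at their own pace and stop on an object; "grip_force" is the grip in N (left out, the last holds). Time passes only in rows, so rows that repeat a pose let the fingers close. It gives the time, the measured TCP pose, the force and the opening at its end, in the units of the state.
- sense(): the state, without advancing time (a new reading comes with each control period).
- grab_frame(name): name is "scene" or "top" or "wrist"; returns (picture, depth): 400x640x3 uint8, red, green, blue; 400x640 float32, m along the optical axis (not along the pixel's ray), 0 where there is no reading.
- camera_params(name): a dict with "intrinsics" (3x3 intrinsics, pixels), "k1" (the pictures are not rectified: a ray, as slopes to the right and down, at radius r is drawn at 1 + k1 r^2 times it, then the intrinsics apply), "world_from_camera" (4x4, takes a point from camera to world coordinates). Camera axes: x right, y down, z forward; pixel columns grow to the right and rows downward; lengths in m; the calibration is good to about 2 mm. A picture is of the moment at which its call begins: read the wrist's pose just before it. camera_params takes no time and is no camera call; for the wrist camera it gives the pose at the moment of the call.
- bot.finish_job(): hands the job in, once; it reports no verdict.
The state is a dict: "clock": time; "joints": joint angles; "qvel": joint speeds; "joint_torque": joint torques, N m; "eef_pos": TCP position; "tcp_rot": TCP orientation; "force": force on the tool from outside, world axes, zero at the start; "ft_torque": the same for the moment, N m; "finger_gap": finger opening in m.
Only numpy, scipy, OpenCV 4.12 (cv2) and the standard library are available. Lean on these libraries where they do the work, as an engineer would, in place of code of your own. Each camera call takes 0.05 s, during which the arm holds its last target. There are 200 camera calls.

## Working session

There is one attempt and no reset: what is moved stays moved. The work goes in short steps, Python scripts to look and compute and a tool call to move; the robot and the scene stay as the last step left them, time stands still between calls to the robot, and variables do not carry over. Pictures are saved under pics/ and viewed, about 8 in all and at most 12, crops included, and the job is handed in when it is done.

Besides the shell and the picture viewer there is one more tool, called after "Request:" as a command line: name --argument value ..., lists and objects as JSON in quotes. carry_out: Moves the arm, as the interface text tells. Shifts and turns lie within -1 to 1; 1 stands for 0.2 m of shift or 45 degrees of turn. Its arguments: {"type":"object","properties":{"commands":{"type":"array","items":{"type":"number"}},"hand":{"type":"number"},"grip_force":{"type":"number"}},"required":["commands"]}

```bash
mkdir -p pics; ls
cat > h.py <<'E'
import numpy as np,cv2
from workcell import sense,grab_frame,camera_params,bot
from scipy.spatial.transform import Rotation as Ro
def cam(n):
    p=camera_params(n);return np.array(p["intrinsics"]),p["k1"],np.array(p["world_from_camera"])
def ray(c,u,v):
    K,k1,T=c
    d=cv2.undistortPoints(np.float32([[u,v]]).reshape(-1,1,2),K,np.array([k1,0,0,0,0.]))[0,0]
    return T[:3,3],T[:3,:3]@np.array([d[0],d[1],1])
def on(c,u,v,z):
    o,d=ray(c,u,v);return o+d*(z-o[2])/d[2]
def points(c,dep):
    K,k1,T=c
    h,w=dep.shape;g=np.stack(np.meshgrid(np.arange(w),np.arange(h)),-1).reshape(-1,1,2).astype(np.float32)
    n=cv2.undistortPoints(g,K,np.array([k1,0,0,0,0.])).reshape(h,w,2)
    P=np.dstack([n*dep[...,None],dep]);return P@T[:3,:3].T+T[:3,3]
def save(n,im):cv2.imwrite("pics/"+n,cv2.cvtColor(im,cv2.COLOR_RGB2BGR))
E
python3 - <<'E'
from h import *
for n in("scene","top"):
    im,d=grab_frame(n);c=cam(n);np.savez(n+"0.npz",im=im,d=d);save(n+"0.png",im);print(n,c[2].round(3).tolist(),c[0].round(0).tolist())
s=sense();print(s)
E
```

```text
pics
scene [[-0.805, 0.387, -0.45, 0.979], [0.594, 0.521, -0.613, 0.549], [-0.003, -0.761, -0.649, 0.657], [0.0, 0.0, 0.0, 1.0]] [[385.0, 0.0, 323.0], [0.0, 385.0, 197.0], [0.0, 0.0, 1.0]]
top [[0.02, -0.982, 0.185, 0.354], [-1.0, -0.022, -0.01, 0.011], [0.014, -0.185, -0.983, 1.228], [0.0, 0.0, 0.0, 1.0]] [[434.0, 0.0, 314.0], [0.0, 434.0, 200.0], [0.0, 0.0, 1.0]]
{'clock': 0.1, 'joints': array([ 6.78150476e+01,  1.58748139e+01, -1.59056819e+00,  7.26520787e+01,
        9.78633421e-04,  8.40750894e+01]), 'qvel': array([ 0.08622418, -0.02876934,  0.19058884,  0.0163243 , -0.02412137,
        0.01299165]), 'joint_torque': array([-7.91323419e-04, -4.46707249e+01,  2.96128553e+01,  8.47407180e-03,
       -1.54326717e-04, -1.12123026e-06]), 'eef_pos': array([0.17473517, 0.59932704, 0.23025684]), 'tcp_rot': array([ 173.59773698,   89.88253514, -112.6623058 ]), 'force': array([-0.38568625,  0.12786662,  0.13964699]), 'ft_torque': array([0.08948039, 0.00780575, 0.08285851]), 'finger_gap': 0.08566270607768886}
```

View pics/top0.png

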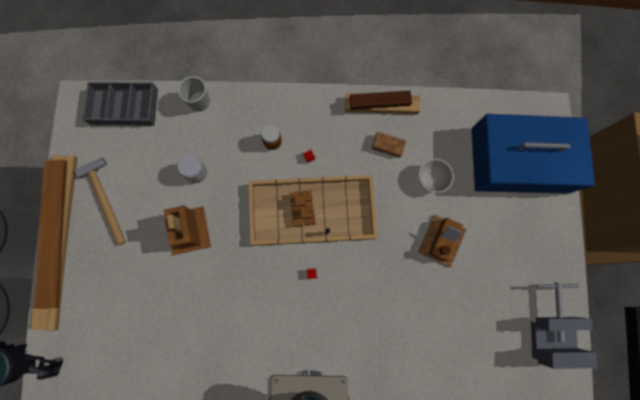

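View pics/scene0.png

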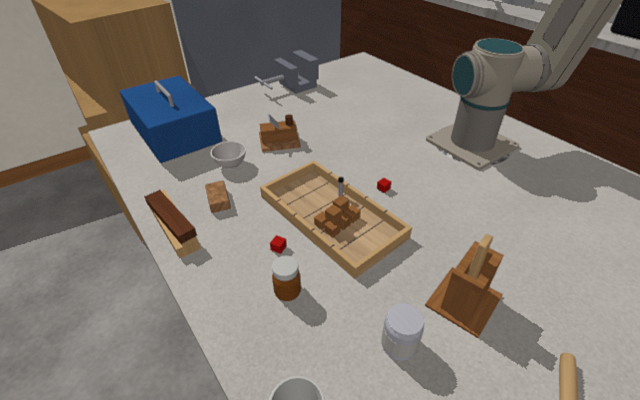

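Top view: tray around (312,210) with the heap at (302,208) and probe at (327,231). The rack with the rake is at (187,228), its handle top near (175,222). The plane is at (442,238), and the red look-alikes at (309,156) and (312,274). Things that could be taken for the rake handle are the hammer (105,205) and the bars at (55,240) and (382,102). I choose (175,222), the only one standing in a slotted rack, which is also at scene (483,255).

Run:
```python
from h import *
D={}
for n in("scene","top"):
    z=np.load(n+"0.npz");D[n]=(z["im"],points(cam(n),z["d"]),z["d"])
    P=D[n][1]
    # rake/rack area
    im=z["im"]
    a=on(cam(n),*((187,228) if n=="top" else (478,270)),0.11)
    near=np.hypot(P[...,0]-a[0],P[...,1]-a[1])<0.1
    print(n,"rack guess",a.round(3))
    for lo,hi in((.15,.2),(.108,.122)):
        m=near&(P[...,2]>lo)&(P[...,2]<hi)
        if m.sum()>5:
            q=P[m];r=cv2.minAreaRect(q[:,:2].astype(np.float32)*1000);print(lo,m.sum(),"zmed",np.percentile(q[:,2],[10,50,90]).round(4),"rect",np.round(r[0],1),np.round(r[1],1),round(r[2],1))
    t=on(cam(n),*((312,210) if n=="top" else (335,215)),0.03)
    near=(abs(P[...,0]-t[0])<0.13)&(abs(P[...,1]-t[1])<0.22)
    for lo,hi in((.031,.041),(.028,.038),):
        m=near&(P[...,2]>lo)&(P[...,2]<hi);q=P[m]
        r=cv2.minAreaRect(q[:,:2].astype(np.float32)*1000);print("tray",m.sum(),np.round(r[0],1),np.round(r[1],1),round(r[2],1))
    hsv=cv2.cvtColor(im,cv2.COLOR_RGB2HSV)
t=D["top"][0];s=D["scene"][0]
c1=cv2.resize(t[170:250,240:385],None,fx=4,fy=4,interpolation=cv2.INTER_CUBIC)
c2=cv2.resize(t[195:260,155:220],None,fx=4,fy=4,interpolation=cv2.INTER_CUBIC)
c3=cv2.resize(s[225:330,420:520],None,fx=2.6,fy=2.6,interpolation=cv2.INTER_CUBIC)
c4=cv2.resize(s[160:275,255:415],None,fx=2.6,fy=2.6,interpolation=cv2.INTER_CUBIC)
out=np.zeros((600,800,3),np.uint8)
def put(a,y,x):
    a=a[:600-y,:800-x];out[y:y+a.shape[0],x:x+a.shape[1]]=a
put(c1[:, :540],0,0);put(c2,0,542);put(c4,322,0);put(c3,322,500)
save("crop1.png",np.clip(out.astype(float)*1.4,0,255).astype(np.uint8))
```

```text
scene rack guess [0.497 0.36  0.11 ]
0.15 239 zmed [0.1551 0.175  0.178 ] rect [492.1 351. ] [35.1 14.4] 13.5
0.108 1029 zmed [0.1128 0.1164 0.1179] rect [488.8 352.5] [100.5  56.5] 13.6
tray 2276 [552.6  -0. ] [184.1 353.6] 4.4
tray 1719 [552.6  -0. ] [184.1 353.6] 4.4
top rack guess [0.483 0.328 0.11 ]
0.15 119 zmed [0.1572 0.1746 0.1777] rect [491.7 352.8] [33.4 15.1] 14.3
0.108 582 zmed [0.1118 0.1149 0.1176] rect [489.8 355. ] [99.8 59.6] 13.7
tray 1786 [554.5   3.7] [181.1 350.8] 4.3
tray 1629 [554.5   4. ] [181.  351.4] 4.3
```

View pics/crop1.png

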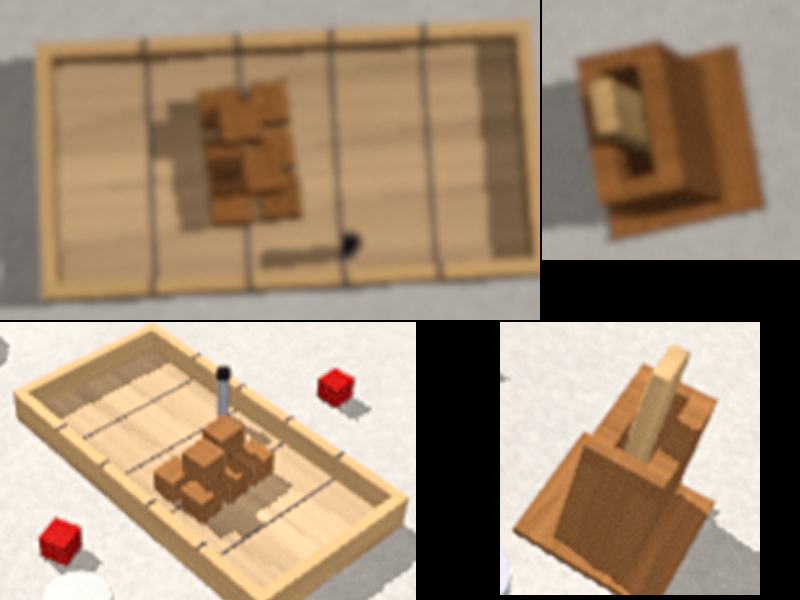

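Crops confirm the rake: a pale flat handle standing in the slotted rack, its near edge at scene (483,255). The heap is two upper blocks on a 3x2 lower layer, and the probe stands between the heap and the near wall. Next I measure the block tops in the tray frame and work out the approach.

```bash
cat >> h.py <<'E'
TC=np.array([.5535,.002]);TY=np.deg2rad(4.4)
R2=np.array([[np.cos(TY),-np.sin(TY)],[np.sin(TY),np.cos(TY)]])
def tray(p):return (np.asarray(p)[...,:2]-TC)@R2
def world(p):return R2@np.asarray(p)+TC
def look(n,scale=3):
    "rectified tops map in tray frame: scale px/mm, from one camera; colour-mask of blocks"
    im,d=grab_frame(n);c=cam(n);return im,d,points(c,d)
def pose():
    s=sense();return s["eef_pos"],Ro.from_euler("xyz",s["tcp_rot"],degrees=True),s
def cmd(wps,now=None):
    "wps: (x,y,z,jawyaw deg): jaw axis dir in world"
    p,R,s=pose()
    for w in wps:
        j=np.array([np.cos(np.deg2rad(w[3])),np.sin(np.deg2rad(w[3])),0]);x=np.array([0,0,-1.])
        R1=np.stack([x,np.cross(j,x),j],1)
        t=R.inv().apply(np.array(w[:3])-p)/.2; r=(R.inv()*Ro.from_matrix(R1)).as_rotvec(degrees=True)/45
        print(np.round(np.r_[t,r],3).tolist(),"deg",round(45*np.linalg.norm(r)))
E
python3 - <<'E'
from h import *
for n in("top","scene"):
    z=np.load(n+"0.npz");im=z["im"];P=points(cam(n),z["d"]);t=tray(P)*1000
    inb=(abs(t[...,0])<85)&(abs(t[...,1])<170)
    hsv=cv2.cvtColor(im,cv2.COLOR_RGB2HSV)
    if n=="top":print("hsv heap",hsv[208,300],"bed",hsv[210,345])
    for lo,hi in((.028,.042),(.05,.068)):
        m=inb&(abs(t[...,0])<75)&(abs(t[...,1])<155)&(P[...,2]>lo)&(P[...,2]<hi)
        k,lab,st,ce=cv2.connectedComponentsWithStats(m.astype(np.uint8))
        for i in range(1,k):
            q=t[lab==i]
            if len(q)>6:print(n,lo,len(q),"x",np.percentile(q[:,0],[2,50,98]).round(0),"y",np.percentile(q[:,1],[2,50,98]).round(0),"z",np.median(P[lab==i][:,2]).round(4))
p,R,s=pose();print(R.as_matrix().round(2))
cmd([(.492,.352,.231,14),(.492,.352,.231,194)])
E
```

```text
hsv heap [ 14 178  83] bed [ 16  99 131]
top 0.028 84 x [28. 43. 55.] y [ 0. 12. 25.] z 0.0338
top 0.028 62 x [27. 43. 51.] y [36. 54. 62.] z 0.034
top 0.028 56 x [-5. 11. 20.] y [-1.  7. 26.] z 0.0341
top 0.028 80 x [-9.  3. 17.] y [34. 49. 60.] z 0.0341
top 0.028 82 x [-39. -29. -11.] y [-4.  6. 23.] z 0.0337
top 0.028 104 x [-42. -29. -14.] y [30. 45. 59.] z 0.0337
top 0.05 110 x [11. 23. 38.] y [21. 34. 48.] z 0.0595
top 0.05 113 x [-25. -12.   4.] y [ 9. 22. 35.] z 0.0601
top 0.05 25 x [-70. -65. -59.] y [-43. -37. -29.] z 0.0635
scene 0.028 18 x [-67. -62. -59.] y [-38. -34. -32.] z 0.0354
scene 0.028 485 x [-41.  17.  54.] y [ 1. 44. 60.] z 0.036
scene 0.05 41 x [-73. -63. -59.] y [-45. -36. -31.] z 0.0639
scene 0.05 308 x [-25.  12.  38.] y [ 8. 30. 47.] z 0.0614
[[-0.   -0.96  0.28]
 [-0.    0.28  0.96]
 [-1.    0.   -0.  ]]
[-0.003, -1.869, -0.743, 1.328, -0.003, 0.001] deg 60
[-0.003, -1.869, -0.743, -2.672, -0.001, -0.003] deg 120
```

Request:
carry_out --commands '[0, -0.25, -0.1, -0.16, 0, 0, 0, -0.5, -0.2, -0.33, 0, 0, 0, -0.75, -0.3, -0.5, 0, 0, 0, -1.0, -0.4, -0.667, 0, 0, 0, -1.0, -0.4, -0.667, 0, 0]' --hand -1 --grip_force 100

```text
clock: 0.72
eef_pos: [0.3467, 0.4643, 0.2299]
tcp_rot: [149.4, 89.8, -107.2]
force: [-0.1, -0.5, -0.5]
finger_gap: 0.0857
```

Run:
```python
from h import *
cmd([(.492,.352,.231,104),(.492,.352,.135,104)])
s=sense();print(s["clock"],s["eef_pos"],s["joints"].round(1))
```

```text
[-0.005, -0.576, -0.715, -0.012, -0.003, -0.002] deg 1
[0.475, -0.577, -0.714, -0.012, -0.003, -0.002] deg 1
0.725 [0.34667276 0.46426357 0.22987055] [46.9 11.4 -7.4 71.4 -0.1 33.4]
```

Request:
carry_out --commands '[0, -0.19, -0.24, 0, 0, 0, 0, -0.38, -0.48, 0, 0, 0, 0, -0.577, -0.714, -0.01, 0, 0, 0, -0.577, -0.714, -0.01, 0, 0, 0.25, -0.577, -0.714, -0.01, 0, 0, 0.475, -0.577, -0.714, -0.01, 0, 0, 0.475, -0.577, -0.714, -0.01, 0, 0]'

```text
clock: 1.6
eef_pos: [0.4872, 0.351, 0.1306]
tcp_rot: [112.9, 89.3, -143.1]
force: [-0.8, -0.0, 0.9]
finger_gap: 0.0855
```

Run:
```python
from h import *
cmd([(.492,.352,.135,104)])
im,d=grab_frame("scene");save("s1.png",cv2.resize(im[200:330,400:560],None,fx=4,fy=4))
im,d=grab_frame("wrist");save("w1.png",im)
```

```text
[-0.022, -0.024, -0.001, -0.0, -0.006, -0.015] deg 1
```

View pics/s1.png

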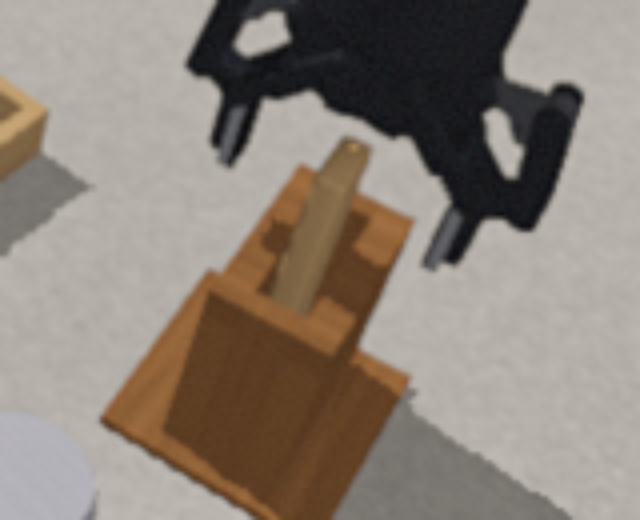

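The scene crop shows the jaws straddling the handle at about (340,220), clear of the rack. I correct 5 mm along x and close.

Request:
carry_out --commands '[-0.02, -0.024, 0, 0, 0, -0.015, -0.02, -0.024, 0, 0, 0, -0.015, -0.02, -0.024, 0, 0, 0, -0.015, -0.02, -0.024, 0, 0, 0, -0.015, -0.02, -0.024, 0, 0, 0, -0.015, -0.02, -0.024, 0, 0, 0, -0.015, -0.02, -0.024, 0, 0, 0, -0.015]' --hand 1 --grip_force 100

```text
clock: 2.58
eef_pos: [0.4966, 0.3542, 0.1403]
tcp_rot: [-102.7, 89.4, 1.2]
force: [0.5, -0.6, 5.4]
finger_gap: 0.0129
```

Run:
```python
from h import *
s=sense();print(s["clock"],s["eef_pos"],s["finger_gap"],s["force"])
cmd([(.492,.352,.135,104),(.492,.352,.285,104)])
```

```text
2.575 [0.49655929 0.35420543 0.14030528] 0.012863554508212 [ 0.45859931 -0.57478517  5.38733932]
[0.026, 0.025, -0.005, -0.001, -0.003, 0.014] deg 1
[-0.724, 0.017, -0.007, -0.001, -0.003, 0.014] deg 1
```

Request:
carry_out --commands '[-0.12, 0, 0, 0, 0, 0, -0.28, 0, 0, 0, 0, 0, -0.44, 0, 0, 0, 0, 0, -0.6, 0, 0, 0, 0, 0, -0.72, 0, 0, 0, 0, 0, -0.72, 0, 0, 0, 0, 0, -0.72, 0, 0, 0, 0, 0]'

```text
clock: 3.45
eef_pos: [0.4941, 0.3537, 0.2823]
tcp_rot: [-111.6, 89.5, -7.6]
force: [0.3, -0.4, -1.4]
finger_gap: 0.0126
```

Run:
```python
from h import *
s=sense();print(s["clock"],s["eef_pos"],s["finger_gap"],s["force"])
im,d=grab_frame("scene");P=points(cam("scene"),d);np.savez("s2.npz",im=im,P=P)
save("s2.png",cv2.resize(im[100:330,340:580],None,fx=2.6,fy=2.6))
s=sense();e=s["eef_pos"]
w=world((-12/1000,75/1000));a=94.4
cmd([(*w,.285,a)])
```

```text
3.45 [0.49405175 0.35373576 0.28229398] 0.01264996030288354 [ 0.34087237 -0.39371369 -1.3527806 ]
[-0.011, 0.132, -1.398, 0.213, -0.004, 0.01] deg 10
```

View pics/s2.png

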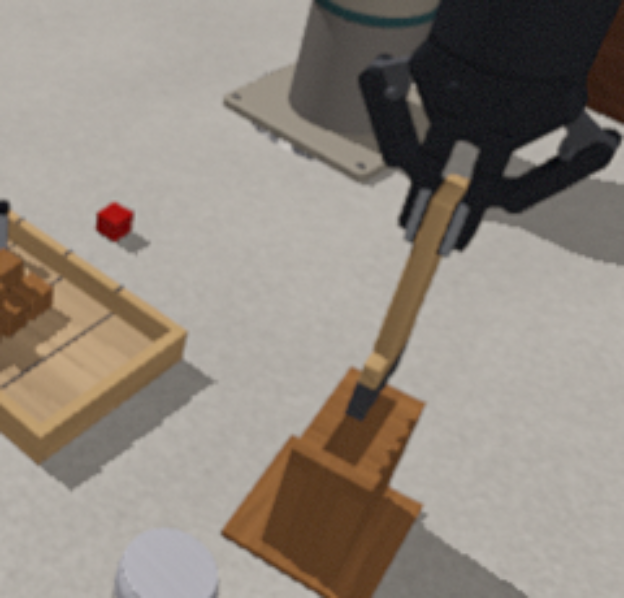

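The scene crop shows the rake held vertical, with the head at about (370,375) and its tines just above the slot. I check the hang of the rake from depth, then carry it over.

Run:
```python
from h import *
z=np.load("s2.npz");P=z["P"];im=z["im"];e=pose()[0]
m=(np.hypot(P[...,0]-e[0],P[...,1]-e[1])<.05)&(P[...,2]>.12)&(P[...,2]<.27)
q=P[m];ax=np.array([np.cos(np.deg2rad(14)),np.sin(np.deg2rad(14))]);ay=np.array([-ax[1],ax[0]])
for lo in np.arange(.12,.27,.01):
    w=q[(q[:,2]>=lo)&(q[:,2]<lo+.01)]
    if len(w):
        a=(w[:,:2]-e[:2])@ax*1e3;b=(w[:,:2]-e[:2])@ay*1e3
        print(round(lo,2),len(w),"x",np.percentile(a,[3,97]).round(0),"y",np.percentile(b,[3,97]).round(0))
w=world((.011,.074));cmd([(*w,.285,94.4)])
```

```text
0.14 3 x [ 7. 23.] y [-1.  3.]
0.15 51 x [-35.  25.] y [-7.  4.]
0.16 55 x [-31.  25.] y [-7.  4.]
0.17 57 x [-29.  25.] y [-7.  4.]
0.18 51 x [-29.  25.] y [-7.  4.]
0.19 86 x [-7. 25.] y [-7.  5.]
0.2 53 x [-12.  12.] y [-8.  6.]
0.21 53 x [-13.  12.] y [-7.  6.]
0.22 57 x [-17.  12.] y [-8.  6.]
0.23 61 x [-15.  12.] y [-7.  6.]
0.24 56 x [-12.  12.] y [-7.  6.]
0.25 61 x [-10.  12.] y [-7.  6.]
0.26 62 x [-12.  12.] y [-7.  6.]
[-0.011, 0.019, -1.422, 0.213, -0.004, 0.01] deg 10
```

Request:
carry_out --commands '[-0.05, 0.03, -0.25, 0.05, 0, 0, -0.05, 0.06, -0.5, 0.1, 0, 0, -0.05, 0.1, -0.75, 0.15, 0, 0, -0.05, 0.15, -1.0, 0.21, 0, 0, -0.05, 0.15, -1.0, 0.21, 0, 0]'

```text
clock: 4.12
eef_pos: [0.5121, 0.1494, 0.2906]
tcp_rot: [-123.9, 89.7, -29.7]
force: [-0.3, 0.2, -1.7]
finger_gap: 0.0128
```

Run:
```python
from h import *
w=world((.011,.074));w2=world((.011,-.005));cmd([(*w,.285,94.4),(*w,.176,94.4),(*w2,.176,94.4)]);print(pose()[0])
```

```text
[0.03, -0.206, -0.38, -0.004, -0.004, 0.006] deg 0
[0.575, -0.204, -0.378, -0.004, -0.004, 0.006] deg 0
[0.576, -0.205, -0.773, -0.004, -0.004, 0.006] deg 0
[0.51206761 0.14935456 0.29060663]
```

Request:
carry_out --commands '[0.03, -0.1, -0.19, 0, 0, 0, 0.03, -0.205, -0.38, 0, 0, 0, 0.2, -0.205, -0.38, 0, 0, 0, 0.4, -0.205, -0.38, 0, 0, 0, 0.575, -0.205, -0.38, 0, 0, 0, 0.575, -0.205, -0.38, 0, 0, 0, 0.575, -0.205, -0.38, 0, 0, 0]'

```text
clock: 5.0
eef_pos: [0.5595, 0.0769, 0.1766]
tcp_rot: [-119.5, 89.7, -25.2]
force: [0.4, -0.5, -0.8]
finger_gap: 0.0126
```

Run:
```python
from h import *
w=world((.011,.074));w2=world((.011,-.005));cmd([(*w,.176,94.4),(*w2,.176,94.4)]);print(pose()[0])
```

```text
[0.003, 0.004, -0.001, -0.002, -0.004, 0.006] deg 0
[0.004, 0.003, -0.396, -0.002, -0.004, 0.006] deg 0
[0.55954956 0.07685021 0.1766083 ]
```

Now sweep the upper pair off towards -y, then lift and retreat so the view is clear.

Request:
carry_out --commands '[0, 0, -0.1, 0, 0, 0, 0, 0, -0.2, 0, 0, 0, 0, 0, -0.31, 0, 0, 0, 0, 0, -0.42, 0, 0, 0, 0, 0, -0.44, 0, 0, 0, -0.3, 0, -0.4, 0, 0, 0, -0.55, 0, -0.1, 0, 0, 0, -0.55, 0, 0.2, 0, 0, 0]'

```text
clock: 6.0
eef_pos: [0.5593, 0.1073, 0.29]
tcp_rot: [-100.9, 89.2, -6.8]
force: [1.1, 0.3, -1.0]
finger_gap: 0.0125
```

```bash
cat >> h.py <<'E'
def blocks(tag,view=True):
    out=[]
    for n in("top","scene"):
        im,d=grab_frame(n);P=points(cam(n),d);t=tray(P)*1000
        hsv=cv2.cvtColor(im,cv2.COLOR_RGB2HSV)
        m=(abs(t[...,0])<78)&(abs(t[...,1])<163)&(P[...,2]>.027)&(P[...,2]<.07)&(hsv[...,1]>135)
        for lo,hi in((.027,.043),(.043,.07)):
            mm=(m&(P[...,2]>lo)&(P[...,2]<hi)).astype(np.uint8)
            if n=="top" :
                k,lab,st,ce=cv2.connectedComponentsWithStats(mm,connectivity=4)
                for i in range(1,k):
                    q=t[lab==i]
                    if len(q)>12:print(n,lo,len(q),"x",np.percentile(q[:,0],[3,50,97]).round(0),"y",np.percentile(q[:,1],[3,50,97]).round(0),"z",np.percentile(P[lab==i][:,2],[10,90]).round(3))
        if n=="top":a=cv2.resize(im[170:250,240:385],None,fx=4.5,fy=4.5,interpolation=cv2.INTER_CUBIC)
        else:b=cv2.resize(im[155:280,250:420],(652,240*2),interpolation=cv2.INTER_CUBIC)[:240+0*1] if 0 else cv2.resize(im[155:280,250:420],(326,240),interpolation=cv2.INTER_CUBIC)
    o=np.zeros((600,652,3),np.uint8);o[:360,:652]=a[:360,:652];o[360:600,:326]=b
    save(tag+".png",np.clip(o*1.4,0,255).astype(np.uint8))
E
python3 - <<'E'
from h import *
print(pose()[0],sense()["clock"]);blocks("b1")
E
```

```text
[0.55933597 0.10729976 0.28997114] 6.0
top 0.027 81 x [27. 39. 52.] y [ 3. 14. 25.] z [0.031 0.036]
top 0.027 86 x [27. 38. 51.] y [36. 48. 62.] z [0.031 0.038]
top 0.027 78 x [ 8. 19. 31.] y [-50. -39. -27.] z [0.033 0.04 ]
top 0.027 96 x [-6.  7. 20.] y [ 1. 13. 25.] z [0.031 0.037]
top 0.027 102 x [-8.  5. 19.] y [33. 46. 60.] z [0.031 0.037]
top 0.027 90 x [-28. -14.   0.] y [-53. -42. -31.] z [0.031 0.037]
top 0.027 102 x [-40. -26. -12.] y [-2. 10. 23.] z [0.031 0.037]
top 0.027 109 x [-43. -29. -15.] y [31. 45. 57.] z [0.031 0.037]
```

View pics/b1.png

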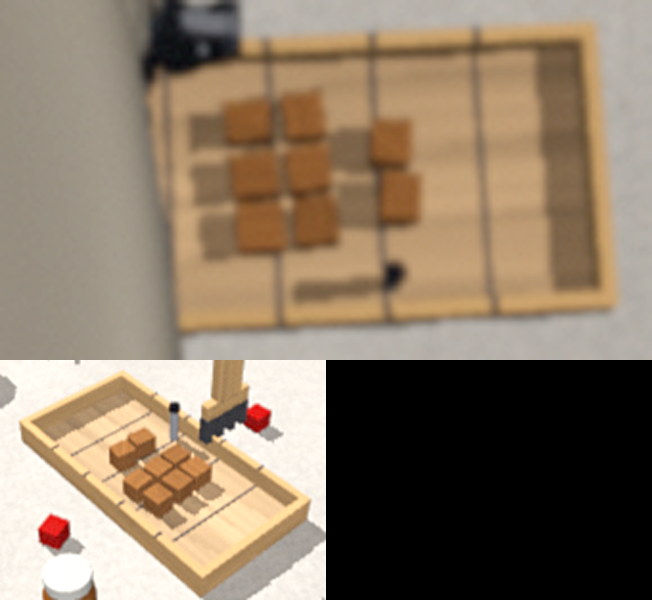

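The picture shows all eight offcuts flat: a 3x2 grid at y≈12 and y≈46, and the former top pair at (19,-39) and (-14,-42), pixels (390,142) and (399,197). Sections 1 and 5 are still bare. First I push the offcut at (19,-39) to y≈-125.

Run:
```python
from h import *
w=world((.039,-.013));w2=world((.039,-.108));cmd([(*w,.285,94.4),(*w,.149,94.4),(*w2,.149,94.4)])
```

```text
[0.016, -0.132, -0.612, 0.005, 0.0, 0.012] deg 1
[0.696, -0.125, -0.612, 0.005, 0.0, 0.012] deg 1
[0.696, -0.123, -1.087, 0.005, 0.0, 0.012] deg 1
```

Request:
carry_out --commands '[0, -0.04, -0.2, 0, 0, 0, 0, -0.09, -0.41, 0, 0, 0.01, 0, -0.13, -0.61, 0, 0, 0.01, 0.05, -0.13, -0.61, 0, 0, 0.01, 0.25, -0.13, -0.61, 0, 0, 0.01, 0.45, -0.125, -0.61, 0, 0, 0.01, 0.45, -0.125, -0.61, 0, 0, 0.01]'

```text
clock: 6.98
eef_pos: [0.5888, -0.0067, 0.1941]
tcp_rot: [71.5, 89.6, 166.2]
force: [-0.4, 1.6, -1.3]
finger_gap: 0.013
```

Run:
```python
from h import *
print(pose()[0],tray(pose()[0]));w=world((.039,-.013));w2=world((.039,-.108));cmd([(*w,.149,94.4),(*w2,.149,94.4)])
```

```text
[ 0.588751   -0.00674236  0.19409276] [ 0.0344764  -0.01142101]
[0.225, -0.024, -0.009, 0.006, 0.003, -0.009] deg 1
[0.224, -0.022, -0.484, 0.006, 0.003, -0.009] deg 1
```

Request:
carry_out --commands '[0.02, -0.03, -0.01, 0, 0, 0, 0.12, -0.03, -0.01, 0, 0, 0, 0.225, -0.03, -0.01, 0, 0, 0, 0.225, -0.03, -0.1, 0, 0, 0, 0.225, -0.03, -0.22, 0, 0, 0, 0.225, -0.03, -0.35, 0, 0, 0, 0.225, -0.025, -0.47, 0, 0, 0, 0.225, -0.025, -0.485, 0, 0, 0]'

```text
clock: 7.98
eef_pos: [0.6031, -0.1058, 0.1511]
tcp_rot: [81.4, 89.8, 175.9]
force: [-0.6, 0.2, -0.8]
finger_gap: 0.0128
```

Run:
```python
from h import *
print(pose()[0],tray(pose()[0]),sense()["force"]);w2=world((.039,-.095));w=world((.040,-.040+.004))
cmd([(*w2,.149,94.4),(*w2,.285,94.4),(*w,.285,184.4),(*w,.285,4.4)]);print(sense()["joints"])
```

```text
[ 0.60313154 -0.10579383  0.15114339] [ 0.04121542 -0.11128382] [-0.56821328  0.2389713  -0.84249676]
[0.011, 0.011, 0.081, 0.002, 0.001, -0.005] deg 0
[-0.669, 0.013, 0.082, 0.002, 0.001, -0.005] deg 0
[-0.669, 0.008, 0.377, -1.998, 0.004, -0.003] deg 90
[-0.669, 0.008, 0.377, 2.002, -0.003, -0.004] deg 90
[-1.59747083e+01  1.76445843e+01 -9.08715561e+00  6.34731145e+01
 -4.30463941e-02 -2.04795457e+01]
```

Request:
carry_out --commands '[-0.01, 0, 0.06, 0, 0, 0, -0.25, 0, 0.08, 0, 0, 0, -0.5, 0, 0.15, 0.22, 0, 0, -0.66, 0, 0.25, 0.44, 0, 0, -0.66, 0, 0.34, 0.66, 0, 0, -0.66, 0, 0.34, 0.88, 0, 0, -0.66, 0, 0.34, 1.0, 0, 0]'

```text
clock: 8.85
eef_pos: [0.5982, -0.036, 0.2843]
tcp_rot: [117.0, 89.9, 166.5]
force: [-0.3, 0.4, -1.6]
finger_gap: 0.0129
```

Run:
```python
from h import *
w=world((.040,-.043))
cmd([(*w,.285,4.4),(*w,.155,4.4)]);print(sense()["joints"],sense()["clock"])
```

```text
[-0.003, 0.0, -0.012, 1.001, -0.002, -0.002] deg 45
[0.647, -0.001, -0.011, 1.001, -0.002, -0.002] deg 45
[-9.63110404e+00  1.20553742e+01  2.27238945e-02  7.81060744e+01
  9.44308824e-03  3.09314889e+01] 8.85
```

Request:
carry_out --commands '[0, 0, -0.01, 0.22, 0, 0, 0, 0, -0.01, 0.44, 0, 0, 0, 0, -0.01, 0.66, 0, 0, 0, 0, -0.01, 0.88, 0, 0, 0, 0, -0.01, 1.0, 0, 0, 0, 0, -0.01, 1.0, 0, 0, 0.2, 0, -0.01, 1.0, 0, 0, 0.4, 0, -0.01, 1.0, 0, 0]'

```text
clock: 9.85
eef_pos: [0.5975, -0.0368, 0.2048]
tcp_rot: [31.0, 90.0, 35.6]
force: [0.7, 0.2, -2.0]
finger_gap: 0.0126
```

Run:
```python
from h import *
print(tray(pose()[0]),pose()[0])
w=world((.040,-.043));w2=world((.04,.043))
cmd([(*w,.149,4.4),(*w2,.149,4.4)]);blocks("b2")
```

```text
[ 0.04087765 -0.04202072] [ 0.59748096 -0.03676078  0.20475465]
[0.279, -0.005, -0.005, 0.004, 0.001, -0.0] deg 0
[0.279, 0.425, -0.003, 0.004, 0.001, -0.0] deg 0
```

View pics/b2.png

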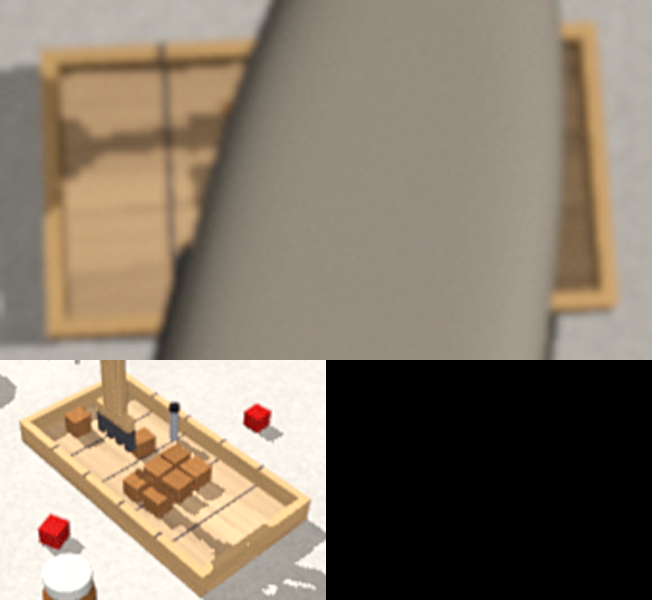

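The top view is blocked by the arm. The scene inset shows one offcut pushed to the far end section at (78,420), the rake turned edge-on at (117,430) and the grid untouched. Now lower and push the +x row towards +y.

Request:
carry_out --commands '[0.14, 0, 0, 0, 0, 0, 0.28, 0, 0, 0, 0, 0, 0.28, 0, 0, 0, 0, 0, 0.28, 0.1, 0, 0, 0, 0, 0.28, 0.2, 0, 0, 0, 0, 0.28, 0.31, 0, 0, 0, 0, 0.28, 0.42, 0, 0, 0, 0, 0.28, 0.42, 0, 0, 0, 0]'

```text
clock: 10.95
eef_pos: [0.5848, 0.0501, 0.1439]
tcp_rot: [162.5, 89.3, 167.3]
force: [-0.0, 0.2, -1.3]
finger_gap: 0.0133
```

Run:
```python
from h import *
print(tray(pose()[0]),pose()[0],sense()["force"])
w=world((.04,.037));w2=world((-.01,.17))
cmd([(*w,.149,4.4),(*w,.29,4.4),(*w2,.29,4.4)])
```

```text
[0.03494872 0.04557548] [0.58484921 0.05012239 0.14393719] [-0.0267154   0.21942187 -1.25473199]
[-0.026, -0.043, 0.025, 0.008, -0.016, -0.005] deg 1
[-0.731, -0.04, 0.016, 0.008, -0.016, -0.005] deg 1
[-0.725, 0.626, -0.23, 0.008, -0.016, -0.005] deg 1
```

Request:
carry_out --commands '[-0.03, -0.05, 0, 0, 0, 0, -0.25, -0.05, 0, 0, 0, 0, -0.5, -0.04, 0, 0, 0, 0, -0.72, 0.1, -0.1, -0.1, 0, 0, -0.72, 0.35, -0.15, -0.33, 0, 0, -0.72, 0.6, -0.2, -0.55, 0, 0, -0.72, 0.8, -0.2, -0.77, 0, 0, -0.72, 0.98, -0.2, -0.99, 0, 0]'

```text
clock: 11.95
eef_pos: [0.5308, 0.2421, 0.2898]
tcp_rot: [117.3, 89.3, 166.9]
force: [0.9, -0.2, -1.3]
finger_gap: 0.0129
```

Run:
```python
from h import *
print(pose()[0]);cmd([(.49,.27,.295,104)]);blocks("b3")
```

```text
[0.53076252 0.24209326 0.28978646]
[-0.023, 0.246, -0.026, -1.209, -0.0, -0.016] deg 54
top 0.027 181 x [24. 37. 51.] y [ 90. 115. 142.] z [0.031 0.037]
top 0.027 92 x [10. 21. 34.] y [-144. -131. -119.] z [0.033 0.04 ]
top 0.027 85 x [-6.  6. 17.] y [ 2. 13. 25.] z [0.031 0.037]
top 0.027 97 x [-8.  4. 16.] y [33. 46. 60.] z [0.03  0.036]
top 0.027 84 x [-28. -17.  -3.] y [-53. -42. -30.] z [0.031 0.038]
top 0.027 101 x [-39. -25. -11.] y [-2. 10. 23.] z [0.031 0.037]
top 0.027 109 x [-42. -29. -15.] y [31. 45. 57.] z [0.03  0.036]
```

View pics/b3.png

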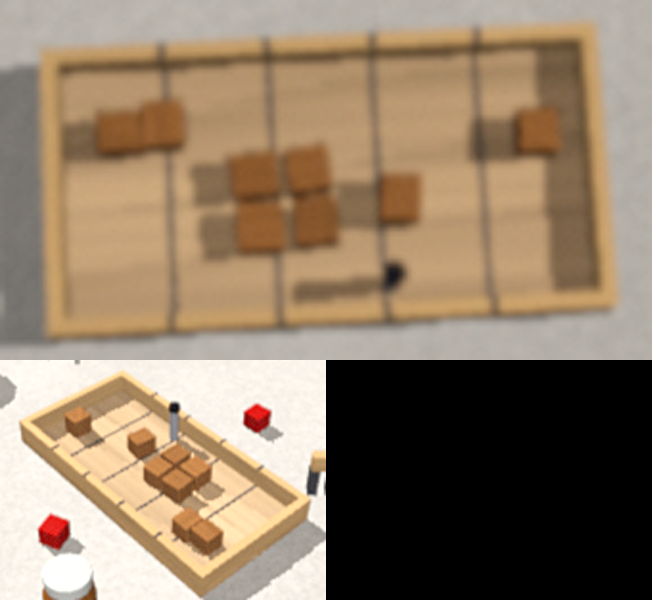

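The view shows every section occupied. There is a pair at y≈101 and 129 at (140,128), the grid's other four at (275,195), one at y≈-42 at (399,197) and one at y≈-131 at (537,130), all with tops at one-layer height. Now the rake goes back.

Request:
carry_out --commands '[-0.05, 0.05, 0, -0.22, 0, -0.015, -0.05, 0.12, 0, -0.44, 0, -0.015, -0.05, 0.18, 0, -0.66, 0, -0.015, -0.05, 0.24, 0, -0.88, 0, -0.015, -0.05, 0.246, 0, -1.1, 0, -0.015, -0.05, 0.246, -0.01, -1.21, 0, -0.015, -0.05, 0.246, -0.01, -1.21, 0, -0.015]'

```text
out of range: a turn must lie within [-1, 1]
```

Run:
```python
from h import *
print(pose()[0]);cmd([(.494,.354,.3,103.7)])
```

```text
[0.53063594 0.24364461 0.28949118]
[-0.048, 0.498, 0.301, -1.204, 0.001, -0.017] deg 54
```

Request:
carry_out --commands '[-0.05, 0.05, 0, -0.22, 0, -0.015, -0.05, 0.1, 0.05, -0.44, 0, -0.015, -0.05, 0.15, 0.1, -0.66, 0, -0.015, -0.05, 0.2, 0.15, -0.88, 0, -0.015, -0.05, 0.22, 0.2, -1.0, 0, -0.015, -0.05, 0.22, 0.2, -1.0, 0, -0.015]'

```text
clock: 12.8
eef_pos: [0.524, 0.3016, 0.2999]
tcp_rot: [103.4, 90.0, -162.3]
force: [0.2, -0.7, -1.2]
finger_gap: 0.0129
```

Run:
```python
from h import *
print(pose()[0]);cmd([(.494,.354,.3,103.7)])
```

```text
[0.52399916 0.30161025 0.29990786]
[-0.0, 0.13, 0.273, -0.208, -0.0, -0.001] deg 9
```

Request:
carry_out --commands '[0, 0.06, 0.13, -0.1, 0, 0, 0, 0.13, 0.273, -0.208, 0, 0, 0, 0.13, 0.273, -0.208, 0, 0, 0, 0.13, 0.273, -0.208, 0, 0, 0, 0.13, 0.273, -0.208, 0, 0]'

```text
clock: 13.42
eef_pos: [0.4945, 0.353, 0.3]
tcp_rot: [123.9, 90.0, -132.5]
force: [-0.6, 0.5, -0.5]
finger_gap: 0.0128
```

Run:
```python
from h import *
print(pose()[0]);cmd([(.494,.354,.3,103.7),(.494,.354,.24,103.7)])
im,d=grab_frame("scene");P=points(cam("scene"),d);e=pose()[0]
a=np.deg2rad(13.7);ax=np.array([np.cos(a),np.sin(a)]);ay=np.array([-ax[1],ax[0]])
m=(np.hypot(P[...,0]-.49,P[...,1]-.354)<.075)
q=P[m]
for lo in (.105,.11,.115,.165,.175,.185,.195,.21,.23,.25):
    w=q[(q[:,2]>=lo)&(q[:,2]<lo+.01)]
    if len(w):
        A=(w[:,:2]-e[:2])@ax*1e3;b=(w[:,:2]-e[:2])@ay*1e3
        print(lo,len(w),"x",np.percentile(A,[2,98]).round(0),"y",np.percentile(b,[2,98]).round(0))
save("s4.png",cv2.resize(im[100:330,340:580],None,fx=2.6,fy=2.6))
```

```text
[0.49447971 0.35302245 0.29999344]
[-0.0, 0.001, 0.005, -0.003, -0.001, -0.001] deg 0
[0.3, 0.001, 0.005, -0.003, -0.001, -0.001] deg 0
0.105 228 x [-45.  44.] y [-26.  29.]
0.11 977 x [-53.  44.] y [-26.  28.]
0.115 848 x [-53.  43.] y [-27.  28.]
0.165 41 x [-34.  23.] y [-5.  7.]
0.175 57 x [-34.  24.] y [-5.  7.]
0.185 61 x [-35.  24.] y [-5.  6.]
0.195 55 x [-30.  24.] y [-5.  6.]
0.21 95 x [-14.  25.] y [-6.  7.]
0.23 59 x [-15.  12.] y [-6.  7.]
0.25 64 x [-15.  12.] y [-6.  7.]
```

View pics/s4.png

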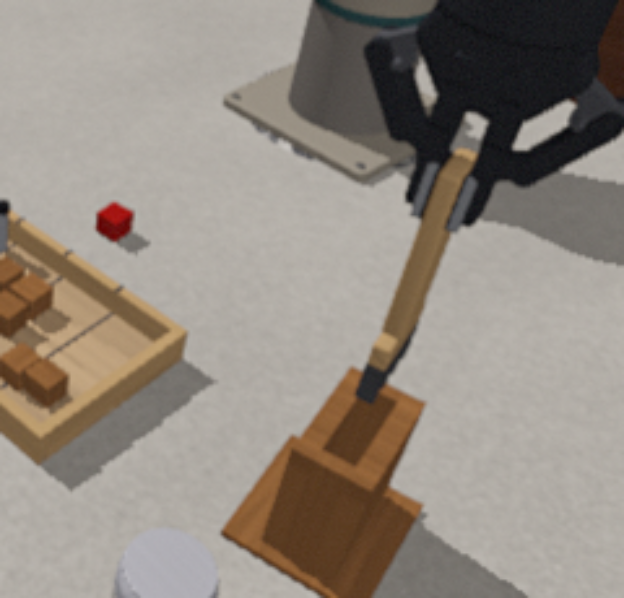

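Rake and slot centres agree within about 1 mm in the same view: rake at x -35..24 and rack at x -53..44 from the TCP, both centred near -5. Lower it.

Request:
carry_out --commands '[0.08, 0, 0, 0, 0, 0, 0.18, 0, 0, 0, 0, 0, 0.28, 0, 0, 0, 0, 0, 0.38, 0, 0, 0, 0, 0, 0.48, 0, 0, 0, 0, 0, 0.58, 0, 0, 0, 0, 0, 0.65, 0, 0, 0, 0, 0, 0.65, 0, 0, 0, 0, 0]'

```text
clock: 14.48
eef_pos: [0.4932, 0.3522, 0.168]
tcp_rot: [107.8, 89.7, -148.6]
force: [0.4, 0.1, -1.0]
finger_gap: 0.013
```

Run:
```python
from h import *
print(pose()[0],sense()["force"]);cmd([(.4945,.3535,.142,103.7)])
```

```text
[0.49318328 0.35217039 0.16799347] [ 0.41493644  0.09565994 -0.95943499]
[0.13, -0.009, 0.005, -0.003, -0.002, -0.005] deg 0
```

Request:
carry_out --commands '[0.05, -0.005, 0.005, 0, 0, -0.005, 0.09, -0.005, 0.005, 0, 0, -0.005, 0.12, -0.005, 0.005, 0, 0, -0.005, 0.13, -0.005, 0.005, 0, 0, -0.005, 0.13, -0.005, 0.005, 0, 0, -0.005, 0.13, -0.005, 0.005, 0, 0, -0.005]'

```text
clock: 15.22
eef_pos: [0.4941, 0.3535, 0.1424]
tcp_rot: [-165.8, 89.9, -62.2]
force: [-0.1, -0.2, -0.4]
finger_gap: 0.0128
```

Run:
```python
from h import *
print(pose()[0],sense()["force"]);cmd([(.4945,.3535,.142,103.7)])
```

```text
[0.49407998 0.35346836 0.14235835] [-0.09999124 -0.16927992 -0.41647116]
[0.002, -0.002, -0.0, -0.003, -0.002, 0.0] deg 0
```

Request:
carry_out --commands '[0, 0, 0, 0, 0, 0, 0, 0, 0, 0, 0, 0, 0, 0, 0, 0, 0, 0, 0, 0, 0, 0, 0, 0, 0, 0, 0, 0, 0, 0, 0, 0, 0, 0, 0, 0]' --hand -1

```text
clock: 15.98
eef_pos: [0.4941, 0.3534, 0.1423]
tcp_rot: [-170.6, 89.9, -67.0]
force: [0.3, 0.0, -0.1]
finger_gap: 0.0856
```

Request:
carry_out --commands '[-0.15, 0, 0, 0, 0, 0, -0.35, 0, 0, 0, 0, 0, -0.6, 0, 0, 0, 0, 0, -0.8, 0, 0, 0, 0, 0, -0.8, -0.3, 0.2, 0, 0, 0, -0.8, -0.6, 0.4, 0, 0, 0, -0.8, -0.6, 0.4, 0, 0, 0]'

```text
clock: 16.85
eef_pos: [0.5936, 0.4616, 0.3002]
tcp_rot: [161.1, 89.9, -95.2]
force: [-0.4, -1.2, 0.4]
finger_gap: 0.0849
```

Run:
```python
from h import *
print(pose()[0],sense()["finger_gap"]);blocks("b5")
im,d=grab_frame("scene");P=points(cam("scene"),d)
a=np.deg2rad(13.7);ax=np.array([np.cos(a),np.sin(a)]);ay=np.array([-ax[1],ax[0]])
q=P[np.hypot(P[...,0]-.49,P[...,1]-.354)<.06]
for lo,hi in((.107,.118),(.125,.14),(.14,.155),(.155,.17),(.17,.2)):
    w=q[(q[:,2]>=lo)&(q[:,2]<hi)];A=(w[:,:2]-[.489,.354])@ax*1e3;b=(w[:,:2]-[.489,.354])@ay*1e3
    print(lo,len(w),"x",np.percentile(A,[2,98]).round(0),"y",np.percentile(b,[2,98]).round(0),w[:,2].max().round(4),np.median(w[:,2]).round(4))
save("s6.png",cv2.resize(im[100:330,340:580],None,fx=2.6,fy=2.6))
```

```text
[0.59357428 0.46162459 0.30020378] 0.08489833634939266
top 0.027 180 x [25. 37. 51.] y [ 90. 115. 142.] z [0.03  0.036]
top 0.027 91 x [10. 21. 34.] y [-144. -131. -119.] z [0.034 0.04 ]
top 0.027 87 x [-6.  6. 18.] y [ 2. 13. 25.] z [0.031 0.037]
top 0.027 99 x [-9.  5. 16.] y [33. 46. 60.] z [0.031 0.037]
top 0.027 84 x [-28. -16.  -3.] y [-53. -42. -30.] z [0.032 0.038]
top 0.027 101 x [-40. -26. -11.] y [-2. 10. 23.] z [0.031 0.037]
top 0.027 111 x [-42. -29. -14.] y [30. 43. 57.] z [0.031 0.037]
0.107 964 x [-47.  49.] y [-29.  26.] 0.118 0.1164
0.125 60 x [-12.  15.] y [-12.   2.] 0.1399 0.132
0.14 65 x [-13.  16.] y [-11.   2.] 0.1547 0.1477
0.155 68 x [-11.  16.] y [-11.   2.] 0.1696 0.163
0.17 144 x [-17.  15.] y [-12.   2.] 0.1794 0.1769
```

View pics/s6.png

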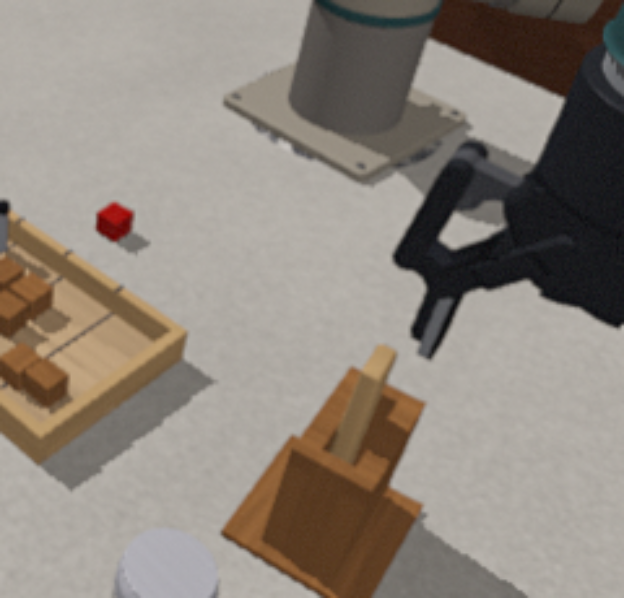

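The rake stands free and upright in the slot at (362,405). Its top reads 0.177 m, against 0.176 m expected when home, and the gripper is clear. The offcuts have not moved, so I hand in.

Run:
```python
from h import *
print(bot.finish_job(),sense()["clock"])
```

```text
the job is handed in; nothing more can be done
the job is handed in; nothing more can be done
```

The job is done and handed in at about 17 s; no verdict was reported. I drew the rake, swept the two top offcuts off the heap and pushed one of them to the -y end. I then pushed the +x row of two to the +y end, stood the rake back in its slot and let go.

**Offcuts:** in my last measurement all eight lie flat in one layer, tops about 34–37 mm above the bench. Along the tray they sit at y ≈ -131, -42, 10, 13, 43, 46, and a touching pair at about 101 and 129 mm. The thinnest section margin is about 9 mm, for the offcut at y ≈ -42. The two cameras disagreed by about 4 mm on the tray's centre along y, which is still inside that margin.

**Rake:** it stands upright and released. Its top reads 177 mm against 176 mm expected, its centre is within about 5 mm of the slot centre, and the gripper is clear.

**Not measured:** I did not measure the bystanders again. No move passed near them below their height, and the force readings stayed under about 6 N. One move call was refused because a turn was out of range; nothing moved, and I reissued it with smaller turns.

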